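Wedge a rocking toaster oven steady

TASK

The toaster oven rocks because one of its feet is too short. Pick up the orange tapered wedge, slide its thin end in under that foot, flat on the counter, and push or tap it gently home until it is tight between foot and counter so that the oven stands firm, but stop before it jacks the oven up off its other feet. Do not shove the oven along or lean on it, and leave the glass, the soap bottle and the spice jar where they are.

Things in the scene. Friction and masses are not known exactly. Their poses are not given: they have to be found in the camera images.
- oven: Black toaster oven, loose, 4 kg, 280 (its x) x 360 (y) x 225 mm high. Origin: at counter level below its middle. +x out of the door, +y to the knob side, z up. Its floor is 20 mm above the counter on domed rubber feet 22 mm wide at x +-110, y +-150 mm. The one at x 110, y -150 (door side, far from the knobs) is too short. The side wall at y -180 is plain: the wedge goes in there, along +y.
- foot_spot (a point): Point on the counter straight below the axis of the short foot (oven x 110, y -150, z 0 mm), 30 mm inside the oven's plain side wall. The gap above it, up to the foot, is 3 to 9.5 mm and differs each time; it cannot be read from this point. Some 10 to 12 N upward on the foot starts to lift the oven off its other feet; a push of 6 to 10 N on the wedge is right. Axes as the oven's.
- shim: Orange tapered wedge, 180 mm long, 30 wide, about 45 g, lying flat: 2 mm thick at the thin end, rising evenly to 19 mm at the thick end. Origin: centre of its underside. +x to the thin end, y across, z up. Friction is about 0.6 on counter and foot: pushing it in takes about 1.3 times the force it then presses on the foot with, and it stays where left. When tight, 55 mm or more stays outside.
- shim_tip (a point): Middle of the thin end of the wedge, at the underside (x = +90 mm of the wedge).
- shim_butt (a point): Middle of the thick end face of the wedge, 9.5 mm above its underside (x = -90 mm of the wedge): the face to push or tap on.
- tumbler: Empty drinking glass, 68 mm wide, 110 mm high, standing. Origin: centre of its underside. To be left alone.
- soap: Blue dish-soap bottle with a white cap, 62 mm wide, 170 mm high, standing. Origin: centre of its underside. To be left alone.
- spice: Amber glass spice jar with a yellow lid, 44 mm wide, 90 mm high, standing. Origin: centre of its underside. To be left alone.

How it is judged (in metres and radians):
On the way:
1. the thin end of the wedge has gone in beneath the short foot, the wedge flat on the counter (x of foot_spot in the frame of shim between -0.083 and 0.08 m and y of foot_spot in the frame of shim between -0.012 and 0.012 m and height (world z) of shim below 0.006 m and angle between shim's own z axis and vertical below 0.06 rad), for 0.1 s.
At the end, for the whole second after the job is handed in: The wedge lies flat under the short foot (foot axis within 12 mm of its centreline) and is tight by itself: it presses on the foot with over 3.5 N. The oven is not jacked up (tilt under 0.003 rad, under 1 mm at the foot) and within 12 mm of where it stood; all is at rest (contact force between shim and oven above 3.5 N and x of foot_spot in the frame of shim between -0.083 and 0.08 m and y of foot_spot in the frame of shim between -0.012 and 0.012 m and height (world z) of shim below 0.004 m and angle between shim's own z axis and vertical below 0.03 rad and angle between oven's own z axis and vertical below 0.003 rad and distance of oven from where it was at the start of the episode below 0.012 m and linear speed of each of shim, oven below 0.005 m/s); the robot touches nothing.
It fails at once if the oven is jacked or tipped by more than 0.012 rad (about 3.5 mm at the foot) (angle between oven's own z axis and vertical above 0.012 rad).
It fails at once if the oven is shoved more than 15 mm from where it stood (distance of oven from where it was at the start of the episode above 0.015 m).
It fails at once if the robot pushes or leans on the oven with more than 12 N (contact force between the arm and oven above 12 N).
It fails at once if the wedge is driven against the foot with more than 25 N (contact force between shim and oven above 25 N).
It fails at once if the glass, the soap bottle or the spice jar is moved more than 20 mm or tipped (distance of any of tumbler, soap, spice from where it was at the start of the episode above 0.02 m or angle between any of tumbler, soap, spice's own z axis and vertical above 0.3 rad).
It also fails if it takes over 58 s, if anything falls off the work surface, if the arm or the gripper's body presses on something with over 40 N, if the wrist force passes 120 N, or if a joint passes its speed limit or range.

ROBOT

A 6-joint arm with a two-finger parallel gripper is mounted at the origin on the work surface. World frame = base frame: x ahead of the robot, y to its left, z up, the work surface at z = 0. Lengths are in mm, angles in rad, forces in N, time in s.
With the tool pointing down it reaches from about 400 to 925 mm from the base axis. Payload 12.5 kg.
Tool frame: the origin (TCP) lies midway between the tips of the shut fingers; the grasp point (between the pads) lies 19 mm behind it; z points along the fingers, y is the line along which they close (so a half turn about z gives the same grasp; the last joint's range is limited). The gripper opens to 95 mm and grips with 3 to 60 N. Pads are 20 mm wide; open, the fingers measure 119 mm over their backs; the gripper's body (75 mm by 180 mm) begins 59 mm behind the grasp point.
Start: joints at [1.139, 0.491, 1.559, -0, 1.092, -0.106], TCP at [200.026, 592.148, 190.861] pointing down, gripper open.
Joint ranges: [-3.1, 3.1], [-0.84, 2.19], [0.05, 2.79], [-1.13, 4.28], [0.06, 2.93], [-2.69, 2.69]. Speed limits (rad/s): [2.22, 2.22, 2.79, 3.14, 3.14, 3.14].

INTERFACE

Orientations are given as [roll, pitch, yaw] about the fixed x, y, z axes, in that order (R = Rz(yaw) Ry(pitch) Rx(roll)).
In Python, from cell import state, read_camera, camera_info, env gives the robot as it stands.
- The arm moves only by the tool move_arm, never from a script. Its argument "commands" is a list of rows, each a list of 3 entries, a list of its own where there are three numbers: the shift along the world's x, y, z in cm, then the turn, a rotation vector about the world's x, y, z in degrees, then the opening, from 0 (shut) to 1 (fully open). A call has 1 to 10 rows; each row shifts and turns the commanded pose from where the row before left it; what a row does not reach is not made up. A row lasts 1/10 s, in which the tool goes at most 50 mm and 8.59 degrees, less where a joint would pass 70% of its speed; a pose out of reach is approached as far as the arm can. A call with a gripper value outside its range is refused whole. The fingers move at their own pace and stop on an object; the grip force is fixed at half the most. Time passes only in rows, so rows that do not move let the fingers close. It gives the time, the measured TCP pose, the force, the opening and the grip force at its end, in the units of the state.
- state(): the state, without advancing time (a new reading comes with each control period).
- read_camera(name): name is "scene" or "top" or "wrist"; returns the picture (400x640x3 uint8, blue, green, red); there is no depth.
- camera_info(name): a dict with "K" (3x3 intrinsics, pixels), "cam_to_world" (4x4, takes a point from camera to world coordinates). Camera axes: x right, y down, z forward; pixel columns grow to the right and rows downward; lengths in mm; the calibration is good to about 2 mm. The wrist camera is an equidistant fisheye: a pixel r from the principal point sees the ray r / f radians off the axis. A picture is of the moment at which its call begins: read the wrist's pose just before it. camera_info takes no time and is no camera call; for the wrist camera it gives the pose at the moment of the call.
- env.job_done(): hands the job in; it is judged then, once.
The state is a dict: "t": time; "joints": joint angles; "qvel": joint speeds; "tau": joint torques, N m; "eef_pos": TCP position; "tcp_rot": TCP orientation; "ft_force": force on the tool from outside, world axes, zero at the start; "moment": the same for the moment, N m; "opening": opening from 0.0 (shut) to 1.0 (fully open); "grip_force": force on a finger pad.
Only numpy, scipy, OpenCV 4.12 (cv2) and the standard library are available. Lean on these libraries where they do the work, as an engineer would, in place of code of your own. Each camera call takes 0.05 s, during which the arm holds its last target. There are 200 camera calls.

## Working session

There is one attempt and no reset: what is moved stays moved. The work goes in short steps, Python scripts to look and compute and a tool call to move; the robot and the scene stay as the last step left them, time stands still between calls to the robot, and variables do not carry over. Pictures are saved under pics/ and viewed, at most 10 in all, crops included, and the job is handed in when it is done.

Besides the shell and the picture viewer there is one more tool, called as a command line: name --argument value ..., lists and objects as JSON in quotes. move_arm: Moves the arm, as the interface text tells. Its arguments: {"type":"object","properties":{"commands":{"type":"array"}},"required":["commands"]}

```bash
mkdir -p pics
python3 - <<'E'
from cell import state, read_camera, camera_info
import cv2,numpy as np
s=state();print(s['t'],s['eef_pos'],s['tcp_rot'],s['opening'],s['ft_force'])
for n in('scene','top'):
    cv2.imwrite(f'pics/{n}0.png',read_camera(n)); c=camera_info(n);print(n,np.round(c['K'],1).tolist(),np.round(c['cam_to_world'],3).tolist())
E
```

```text
0.0 [199.90216028 591.88476837 190.25847186] [-3.14050001e+00 -1.24903812e-04  2.81580971e+00] 1.0003800154705154 [-0.46127558 -0.19395584 -0.31901792]
scene [[432.2, 0.0, 319.1], [0.0, 432.2, 194.3], [0.0, 0.0, 1.0]] [[0.685, 0.592, -0.425, 1057.946], [0.728, -0.561, 0.393, -499.472], [-0.006, -0.578, -0.816, 1002.711], [0.0, 0.0, 0.0, 1.0]]
top [[409.2, 0.0, 316.6], [0.0, 409.2, 193.4], [0.0, 0.0, 1.0]] [[-0.006, -0.998, 0.061, 463.477], [-1.0, 0.006, -0.0, -27.996], [-0.0, -0.061, -0.998, 1310.137], [0.0, 0.0, 0.0, 1.0]]
```

View pics/top0.png

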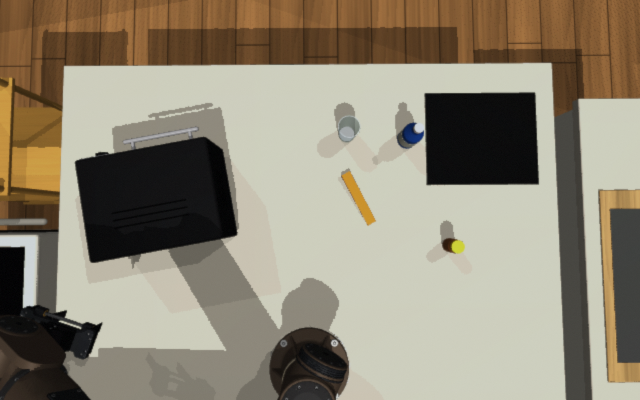

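View pics/scene0.png

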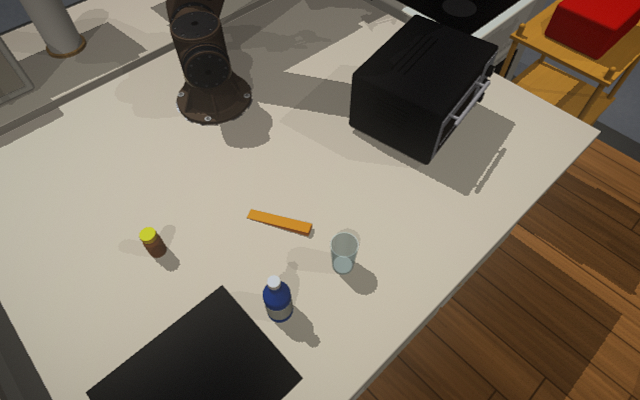

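The top view shows the oven at left, its door facing up (+x) and its knob at about (101,153). The plain side faces right (-y). The wedge runs from (347,172), the thick end, to (370,222), the thin end. The glass is at (347,130), the soap at (411,134) and the spice jar at (454,246). I'll measure these next.

```bash
cat > h.py <<'E'
import cv2,numpy as np
from cell import state, read_camera, camera_info
def cast(n,px,z,c=None):
    c=c or camera_info(n); K=np.array(c['K']);T=np.array(c['cam_to_world'])
    d=T[:3,:3]@np.linalg.inv(K)@[px[0],px[1],1.]; o=T[:3,3]
    return o+d*(z-o[2])/d[2]
def proj(n,p,c=None):
    c=c or camera_info(n); K=np.array(c['K']);T=np.array(c['cam_to_world'])
    q=K@(T[:3,:3].T@(np.array(p)-T[:3,3])); return q[:2]/q[2]
E
python3 - <<'E'
from h import *
for n in('top','scene'):
    im=cv2.imread(f'pics/{n}0.png');hsv=cv2.cvtColor(im,cv2.COLOR_BGR2HSV)
    m=cv2.inRange(hsv,(8,150,120),(22,255,255))
    m[:, :180]=0; m[:,480:]=0
    if n=='scene': m[:150]=0; 
    cs=max(cv2.findContours(m,0,1)[0],key=cv2.contourArea)
    r=cv2.minAreaRect(cs);b=cv2.boxPoints(r);print(n,r,b.tolist())
    print([np.round(cast(n,p,10)[:2]).tolist() for p in b])
im=cv2.imread('pics/top0.png')
c=im[110:290,60:260]; c=cv2.resize(np.clip(c.astype(float)*5,0,255).astype('uint8'),None,fx=3.5,fy=3.3,interpolation=0)
im=cv2.imread('pics/scene0.png')[0:180,330:510]
c2=cv2.resize(np.clip(im.astype(float)*5,0,255).astype('uint8'),None,fx=3.3,fy=3.3,interpolation=0)
cv2.imwrite('pics/ovtop.png',cv2.resize(c,(700,594)));cv2.imwrite('pics/ovsc.png',c2)
E
```

```text
top ((455.9306335449219, 30.50192642211914), (61.86502456665039, 31.54338836669922), 88.40885925292969) [[439.30609130859375, 0.019273757934570312], [470.83734130859375, -0.8565921783447266], [472.55517578125, 60.984580993652344], [441.02392578125, 61.860443115234375]]
[[1175.0, -434.0], [1177.0, -538.0], [970.0, -537.0], [968.0, -435.0]]
scene ((279.0882873535156, 220.64707946777344), (64.02940368652344, 9.943960189819336), 14.03624439239502) [[246.82359313964844, 217.70590209960938], [249.23533630371094, 208.058837890625], [311.35296630859375, 223.5882568359375], [308.94122314453125, 233.23532104492188]]
[[463.0, -217.0], [443.0, -193.0], [597.0, -103.0], [615.0, -128.0]]
```

View pics/ovtop.png

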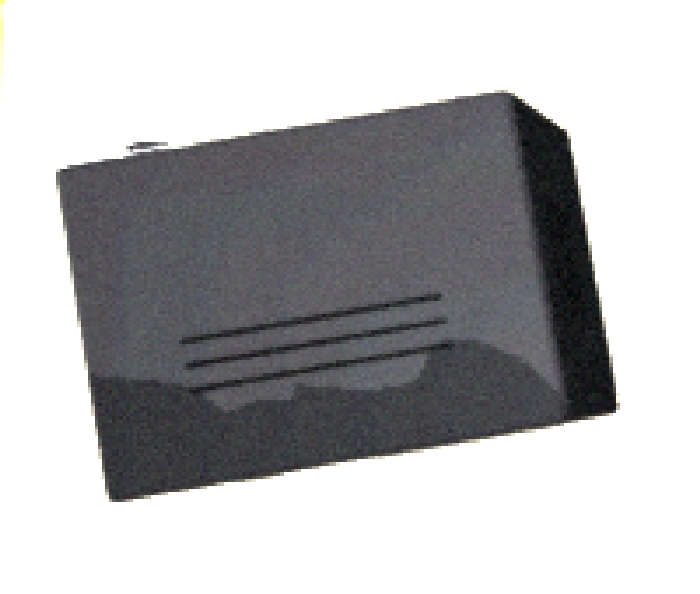

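View pics/ovsc.png

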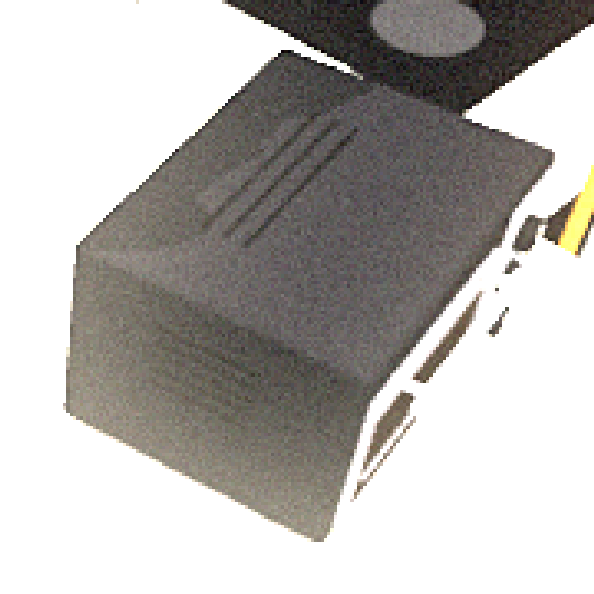

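The oven's top corners are clear in both views, and so is the lower edge of the plain side.

Run:
```python
from h import *
T=[(77.1,160.9),(206.3,137.9),(221.4,236.7),(92,261.5)]
L=[(140,180),(140,-180),(-140,-180),(-140,180)]
W=[cast('top',p,225)[:2] for p in T]; 
ws=[cast('scene',p,225)[:2] for p in[(441.2,115.2),(353.6,74.2)]]
wb=[cast('top',p,20)[:2] for p in[(222.9,149.4),(236.6,233.6)]]
sb=[cast('scene',p,20)[:2] for p in[(427.6,163.9),(349.7,123.6)]]
print(np.round(W),np.round(ws),np.round(wb),np.round(sb),sep='\n')
print('edges',[round(np.linalg.norm(W[i]-W[i-1])) for i in range(4)])
def fit(P,Q):
    P=np.array(P,float);Q=np.array(Q);p=P-P.mean(0);q=Q-Q.mean(0)
    a=np.arctan2((p[:,0]*q[:,1]-p[:,1]*q[:,0]).sum(),(p*q).sum())
    R=np.array([[np.cos(a),-np.sin(a)],[np.sin(a),np.cos(a)]]);t=Q.mean(0)-R@P.mean(0)
    return a,R,t,np.round(P@R.T+t-Q,1)
for P,Q in((L,W),(L+[L[1],L[2]]*3,W+ws+wb+sb)):
    a,R,t,e=fit(P,Q);print(np.degrees(a),t,'foot',R@[110,-150]+t,e.tolist())
im=cv2.imread('pics/top0.png');hsv=cv2.cvtColor(im,cv2.COLOR_BGR2HSV)
m=cv2.inRange(hsv,(8,150,120),(22,255,255));m[:,:300]=0;m[:,400:]=0;m[:150]=0;m[240:]=0
cs=max(cv2.findContours(m,0,1)[0],key=cv2.contourArea);b=cv2.boxPoints(cv2.minAreaRect(cs))
print(b.tolist())
b=sorted(b.tolist(),key=lambda p:p[1]);th=np.mean(b[:2],0);tn=np.mean(b[2:],0)
th=cast('top',th,19);tn=cast('top',tn,2);print(th,tn,np.linalg.norm((th-tn)[:2]),'yaw thin',np.degrees(np.arctan2(*(tn-th)[1::-1])))
for n,p,z in(('tum',(346,134),0),('tumtop',(348,124),110),('soap',(411,134),170),('spice',(457,247),90)):print(n,cast('top',p,z))
```

```text
[[621. 611.]
 [680. 266.]
 [417. 224.]
 [354. 564.]]
[[687. 267.]
 [424. 221.]]
[[684. 269.]
 [417. 224.]]
[[686. 279.]
 [414. 231.]]
edges [271, 349, 267, 346]
9.93715563279954 [517.88008413 416.16507584] foot [652.11500726 287.39790062] [[4.1, 6.9], [6.4, -3.3], [-5.6, -9.2], [-5.0, 5.6]]
10.216284627396254 [519.16659438 421.77890331] foot [654.02723971 293.66720851] [[4.4, 13.1], [8.5, 3.1], [-3.3, -4.1], [-4.4, 10.4], [1.9, 2.3], [-10.6, -0.8], [4.8, 0.6], [-3.9, -4.0], [3.3, -9.6], [-0.6, -11.0]]
[[341.11767578125, 175.4705810546875], [349.058837890625, 171.23529052734375], [375.1903076171875, 220.23184204101562], [367.2491455078125, 224.46713256835938]]
[ 605.18685235 -118.91589407   19.        ] [ 449.53054638 -201.76755679    2.        ] 176.3328772703557 yaw thin -151.9748286934225
tum [ 735.20986945 -124.56427711    0.        ]
tumtop [ 742.36265046 -122.71657493  110.        ]
soap [ 698.77052681 -295.06663711  170.        ]
spice [ 375.97942385 -443.19851247   90.        ]
```

move_arm --commands '[[[0,0,4.2],[0,0,0],1],[[0,0,4.2],[0,0,0],1],[[0,0,4.2],[0,0,0],1],[[2.17,-3.94,0],[0,0,4],1],[[2.17,-3.94,0],[0,0,4],1],[[2.17,-3.94,0],[0,0,4],1],[[2.17,-3.94,0],[0,0,4],1],[[2.17,-3.94,0],[0,0,4],1],[[2.17,-3.94,0],[0,0,4],1],[[2.17,-3.94,0],[0,0,4],1]]'

```text
t: 1.1
eef_pos: [352.3, 314.6, 316.8]
tcp_rot: [3.142, -0.0, -2.976]
ft_force: [0.6, 1.9, -0.4]
opening: 1.001
grip_force: 0.0
```

move_arm --commands '[[[2.35,-4.35,0],[0,0,1.85],1],[[2.35,-4.35,0],[0,0,1.85],1],[[2.35,-4.35,0],[0,0,1.85],1],[[2.35,-4.35,0],[0,0,1.85],1],[[2.35,-4.35,0],[0,0,1.85],1],[[2.35,-4.35,-1],[0,0,1.85],1],[[2.35,-4.35,-3],[0,0,1.85],1],[[2.35,-4.35,-3],[0,0,1.85],1],[[2.0,-3.8,-3],[0,0,1.85],1],[[0.5,-1.0,-4],[0,0,1.85],1]]'

```text
t: 2.1
eef_pos: [559.3, -69.2, 185.7]
tcp_rot: [-3.14, 0.002, -2.657]
ft_force: [0.6, 1.0, 0.0]
opening: 0.999
grip_force: 0.0
```

Run:
```python
from h import *
s=state();print(s['t'],s['eef_pos'],s['tcp_rot'])
c=camera_info('wrist');im=read_camera('wrist');cv2.imwrite('pics/w1.png',im)
print(np.round(c['K'],1).tolist(),np.round(c['cam_to_world'],3).tolist())
```

```text
2.1 [559.27346256 -69.19003387 185.70974918] [-3.13965158e+00  1.73999499e-03 -2.65706766e+00]
[[309.7, 0.0, 318.3], [0.0, 309.7, 196.1], [0.0, 0.0, 1.0]] [[-0.466, 0.848, 0.252, 489.088], [0.885, 0.447, 0.13, -106.584], [-0.003, 0.284, -0.959, 379.255], [0.0, 0.0, 0.0, 1.0]]
```

View pics/w1.png

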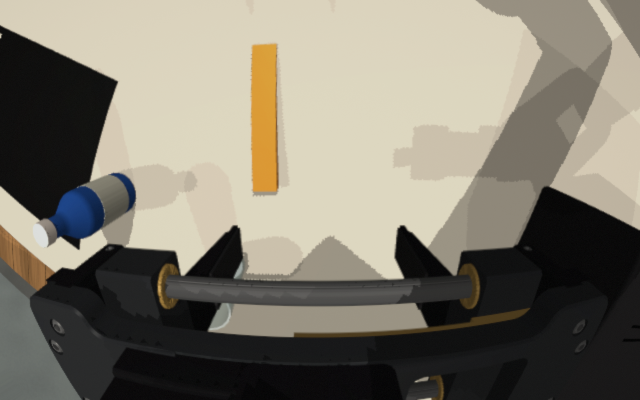

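The wrist view shows the wedge with its thick end at about (265,191) and its thin end at about (265,45). Next I'll cast these.

```bash
cat >> h.py <<'E'
def fish(c,px,z):
    K=np.array(c['K']);T=np.array(c['cam_to_world']);v=np.array([(px[0]-K[0,2])/K[0,0],(px[1]-K[1,2])/K[1,1]])
    r=np.linalg.norm(v);d=T[:3,:3]@np.r_[v/max(r,1e-9)*np.sin(r),np.cos(r)];o=T[:3,3]
    return o+d*(z-o[2])/d[2]
def orange(im):
    m=cv2.inRange(cv2.cvtColor(im,cv2.COLOR_BGR2HSV),(8,150,120),(22,255,255))
    return max(cv2.findContours(m,0,1)[0],key=cv2.contourArea)
E
python3 - <<'E'
from h import *
c=camera_info('wrist');b=cv2.boxPoints(cv2.minAreaRect(orange(cv2.imread('pics/w1.png'))));print(b.tolist())
b=sorted(b.tolist(),key=lambda p:p[1]);tn=[fish(c,p,2) for p in b[:2]];th=[fish(c,p,17) for p in b[2:]]
print(np.round(tn),np.round(th));a=np.mean(tn,0);e=np.mean(th,0);print(a,e,np.linalg.norm((a-e)[:2]),np.degrees(np.arctan2(*(a-e)[1::-1])))
E
```

```text
[[250.06837463378906, 44.373931884765625], [274.9841613769531, 43.984619140625], [277.265380859375, 189.980224609375], [252.34957885742188, 190.36953735351562]]
[[ 440. -188.    2.]
 [ 453. -215.    2.]] [[ 594. -104.   17.]
 [ 609. -131.   17.]]
[ 446.42948122 -201.66333898    2.        ] [ 601.30183482 -117.60390093   17.        ] 176.21417376248755 -151.50839780651935
```

move_arm --commands '[[[1.7,-2.6,0],[0,0,0.5],1],[[1.7,-2.7,-2],[0,0,0],1],[[0,0,-4],[0,0,0],1],[[0,0,-4],[0,0,0],1],[[0,0,-4],[0,0,0],1],[[0,0,-2.5],[0,0,0],1],[[0,0,0],[0,0,0],1],[[0,0,0],[0,0,0],1]]'

```text
t: 2.95
eef_pos: [591.8, -118.4, 22.4]
tcp_rot: [3.141, -0.0, -2.647]
ft_force: [-0.8, 0.0, 0.1]
opening: 1.002
grip_force: 0.0
```

move_arm --commands '[[[0.15,-0.35,-1],[0,0,0],1],[[0,0,-0.7],[0,0,0],1],[[0,0,0],[0,0,0],0.3],[[0,0,0],[0,0,0],0],[[0,0,0],[0,0,0],0],[[0,0,0],[0,0,0],0],[[0,0,0],[0,0,0],0],[[0,0,0],[0,0,0],0]]'

```text
t: 3.75
eef_pos: [593.0, -122.3, 4.6]
tcp_rot: [-3.142, 0.0, -2.647]
ft_force: [0.2, -1.0, 0.6]
opening: 0.549
grip_force: 0.0
```

move_arm --commands '[[[0,0,0],[0,0,0],0],[[0,0,0],[0,0,0],0],[[0,0,0],[0,0,0],0],[[0,0,0],[0,0,0],0],[[0,0,0],[0,0,0],0]]'

```text
t: 4.25
eef_pos: [593.0, -122.2, 4.4]
tcp_rot: [3.141, 0.0, -2.647]
ft_force: [-0.6, 0.4, 0.4]
opening: 0.129
grip_force: 0.0
```

Run:
```python
from h import *
cv2.imwrite('pics/w2.png',read_camera('wrist'));cv2.imwrite('pics/s2.png',read_camera('scene'));s=state();print(s['opening'],s['grip_force'],s['eef_pos'])
```

```text
0.05020514002139906 0.0 [ 592.9445225  -122.26970591    4.43177335]
```

View pics/w2.png

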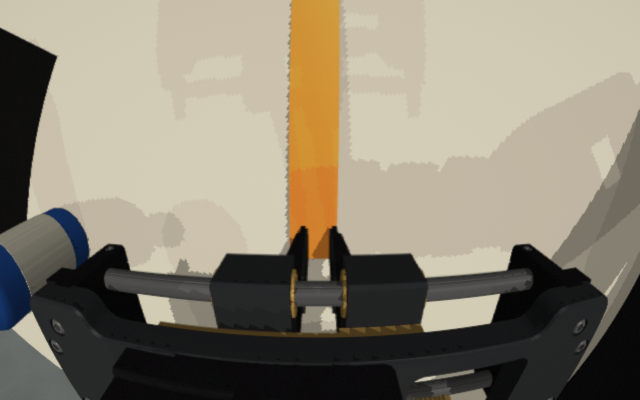

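Run:
```python
from h import *
c=camera_info('wrist')
for z in(0,10,19):print(z,fish(c,(313,258),z),fish(c,(289,200),z),fish(c,(339,200),z))
print(proj('scene',state()['eef_pos']))
print('tcp px?');
K=np.array(c['K']);T=np.array(c['cam_to_world'])
for p in([593,-122.3,4.4],[593,-122.3,23],[603,-117,19],[603,-117,0]):
    q=T[:3,:3].T@(np.array(p)-T[:3,3]);r=np.arctan2(np.hypot(q[0],q[1]),q[2]);print(p,K[:2,2]+K[0,0]*r*q[:2]/np.hypot(q[0],q[1]))
im=cv2.imread('pics/s2.png')[140:300,200:400];cv2.imwrite('pics/s2c.png',cv2.resize(im,None,fx=3.6,fy=3.6,interpolation=0))
```

```text
0 [ 617.55621097 -114.35258287    0.        ] [ 586.67537291 -149.02319886    0.        ] [ 570.74750131 -119.50301679    0.        ]
10 [ 612.8145229  -116.68530395   10.        ] [ 583.49246002 -149.60584775   10.        ] [ 568.3685812  -121.57575889   10.        ]
19 [ 608.54700363 -118.78475292   19.        ] [ 580.62783842 -150.13023174   19.        ] [ 566.22755311 -123.44122678   19.        ]
[304.9271661  227.97875139]
tcp px?
[593, -122.3, 4.4] [319.55787646 227.78018374]
[593, -122.3, 23] [319.65673676 239.12914973]
[603, -117, 19] [319.47943487 252.50034284]
[603, -117, 0] [319.39794625 240.30899755]
```

View pics/s2c.png

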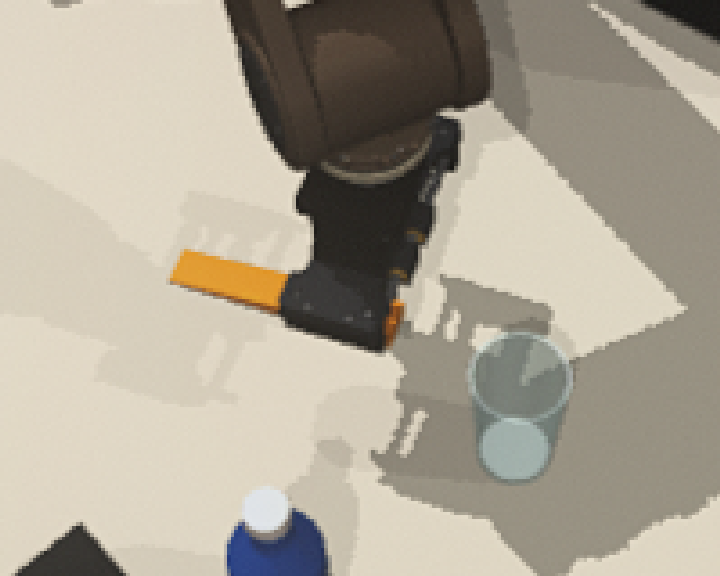

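move_arm --commands '[[[0,0,0],[0,0,0],0],[[0,0,0],[0,0,0],0],[[0,0,0],[0,0,0],0]]'

```text
t: 4.65
eef_pos: [592.9, -122.2, 4.4]
tcp_rot: [3.141, -0.0, -2.647]
ft_force: [0.8, 0.9, -0.0]
opening: 0.006
grip_force: 0.0
```

Run:
```python
from h import *
a=cv2.imread('pics/w2.png')[180:280,260:380];b=read_camera('wrist')[180:280,260:380]
cv2.imwrite('pics/w3.png',np.vstack([cv2.resize(np.clip(x*2.0,0,255).astype('uint8'),None,fx=6,fy=3,interpolation=0) for x in(a,b)]))
print(state()['opening'],state()['grip_force'])
```

```text
0.002097070139926526 0.0
```

View pics/w3.png

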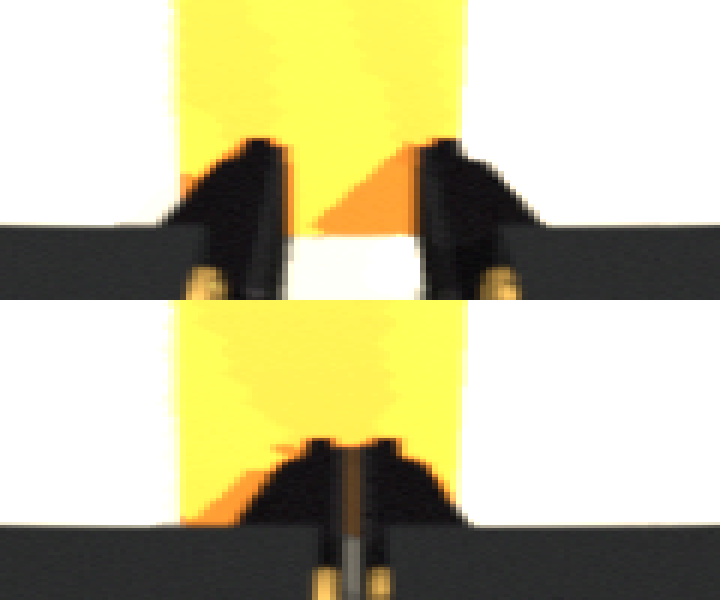

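The fingers shut without gripping: their tips ride over the wedge's top. I'll reopen and lower in small steps, watching the force.

move_arm --commands '[[[0,0,0.5],[0,0,0],0.6],[[0,0,0],[0,0,0],0.6],[[0,0,0],[0,0,0],0.6],[[0,0,0],[0,0,0],0.6],[[0,0,0],[0,0,0],0.6],[[0,0,0],[0,0,0],0.6],[[0,0,0],[0,0,0],0.6],[[0,0,0],[0,0,0],0.6],[[0,0,0],[0,0,0],0.6]]'

```text
t: 5.6
eef_pos: [592.9, -122.3, 9.4]
tcp_rot: [3.141, 0.0, -2.647]
ft_force: [-0.3, 0.1, 0.3]
opening: 0.596
grip_force: 0.0
```

move_arm --commands '[[[0,0,-0.5],[0,0,0],0.6],[[0,0,-0.2],[0,0,0],0.6],[[0,0,0],[0,0,0],0.6]]'

```text
t: 5.9
eef_pos: [592.7, -122.2, 1.9]
tcp_rot: [3.141, -0.001, -2.647]
ft_force: [0.6, -0.8, -0.1]
opening: 0.599
grip_force: 0.0
```

move_arm --commands '[[[0,0,-0.2],[0,0,0],0.6],[[0,0,0],[0,0,0],0.6]]'

```text
t: 6.1
eef_pos: [592.9, -122.2, 0.2]
tcp_rot: [3.141, -0.0, -2.647]
ft_force: [-0.4, -0.9, 0.9]
opening: 0.599
grip_force: 0.0
```

move_arm --commands '[[[0,0,-0.2],[0,0,0],0.6],[[0,0,0],[0,0,0],0.6]]'

```text
t: 6.3
eef_pos: [592.9, -122.2, -1.8]
tcp_rot: [3.141, -0.0, -2.647]
ft_force: [0.1, -0.1, 0.5]
opening: 0.601
grip_force: 0.0
```

move_arm --commands '[[[0,0,-0.2],[0,0,0],0.6],[[0,0,0],[0,0,0],0.6]]'

```text
t: 6.5
eef_pos: [592.8, -122.2, -3.8]
tcp_rot: [3.141, -0.0, -2.647]
ft_force: [-0.5, 0.3, 0.0]
opening: 0.597
grip_force: 0.0
```

move_arm --commands '[[[0,0,-0.2],[0,0,0],0.6],[[0,0,0],[0,0,0],0.6]]'

```text
t: 6.7
eef_pos: [592.8, -122.3, -5.8]
tcp_rot: [3.141, -0.0, -2.647]
ft_force: [-1.0, -0.2, -0.3]
opening: 0.602
grip_force: 0.0
```

The tips clearly sit about 15 mm behind the stated TCP, so I'll keep lowering in steps.

move_arm --commands '[[[0,0,-0.2],[0,0,0],0.6],[[0,0,0],[0,0,0],0.6]]'

```text
t: 6.9
eef_pos: [592.9, -122.2, -7.8]
tcp_rot: [3.141, -0.0, -2.647]
ft_force: [0.4, 0.4, 0.2]
opening: 0.597
grip_force: 0.0
```

move_arm --commands '[[[0,0,-0.2],[0,0,0],0.6],[[0,0,0],[0,0,0],0.6]]'

```text
t: 7.1
eef_pos: [592.8, -122.2, -9.8]
tcp_rot: [3.141, -0.0, -2.647]
ft_force: [-0.1, -0.3, 0.6]
opening: 0.597
grip_force: 0.0
```

move_arm --commands '[[[0,0,-0.15],[0,0,0],0.6],[[0,0,0],[0,0,0],0.6]]'

```text
t: 7.3
eef_pos: [592.9, -122.2, -11.2]
tcp_rot: [3.141, -0.0, -2.647]
ft_force: [0.4, 0.4, 0.3]
opening: 0.599
grip_force: 0.0
```

move_arm --commands '[[[0,0,0],[0,0,0],0],[[0,0,0],[0,0,0],0],[[0,0,0],[0,0,0],0],[[0,0,0],[0,0,0],0],[[0,0,0],[0,0,0],0],[[0,0,0],[0,0,0],0]]'

```text
t: 7.9
eef_pos: [593.0, -122.3, -11.0]
tcp_rot: [3.142, 0.0, -2.647]
ft_force: [-0.8, 0.0, 0.5]
opening: 0.307
grip_force: 30.0
```

Gripped: 29 mm opening at 30 N. Next I'll lift and swing the wedge to the oven's plain side.

move_arm --commands '[[[0,0,4],[0,0,0],0],[[0,2,1],[0,0,-8.3],0],[[0,2,0],[0,0,-8.3],0],[[0,2,0],[0,0,-8.3],0],[[0,2,0],[0,0,-8.3],0],[[0,2,0],[0,0,-8.3],0],[[0,2,0],[0,0,-8.3],0],[[0,2,0],[0,0,-8.3],0],[[0,2,0],[0,0,-8.3],0],[[0,1,0],[0,0,-8.3],0]]'

```text
t: 8.9
eef_pos: [592.8, 49.2, 38.9]
tcp_rot: [3.142, -0.0, 2.327]
ft_force: [0.8, -0.9, -0.5]
opening: 0.312
grip_force: 30.0
```

move_arm --commands '[[[2.4,0.2,0],[0,0,-8.3],0],[[2.4,0.2,0],[0,0,-8.3],0],[[2.5,0.2,0],[0,0,-8.3],0],[[2.5,0.2,0],[0,0,-8.4],0],[[0,0,0],[0,0,0],0],[[0,0,0],[0,0,0],0]]'

```text
t: 9.5
eef_pos: [690.3, 55.8, 38.3]
tcp_rot: [-3.14, -0.0, 1.754]
ft_force: [-0.1, -0.6, -1.3]
opening: 0.312
grip_force: 30.0
```

Run:
```python
from h import *
s=state();print(s['eef_pos'],np.degrees(s['tcp_rot']))
c=camera_info('wrist');w=read_camera('wrist');t=read_camera('top');sc=read_camera('scene')
cv2.imwrite('pics/w4.png',w);cv2.imwrite('pics/t4.png',t);cv2.imwrite('pics/s4.png',sc)
import json;json.dump({k:np.array(v).tolist() for k,v in c.items() if k in('K','cam_to_world')},open('w4.json','w'))
cv2.imwrite('pics/v4.png',np.vstack([np.clip(w[:270]*1.0,0,255).astype('uint8'),cv2.resize(sc[80:220,290:500],(640,330),interpolation=0)]))
```

```text
[690.29429069  55.76314736  38.32561785] [-1.79936148e+02 -9.16070462e-03  1.00485203e+02]
```

View pics/v4.png

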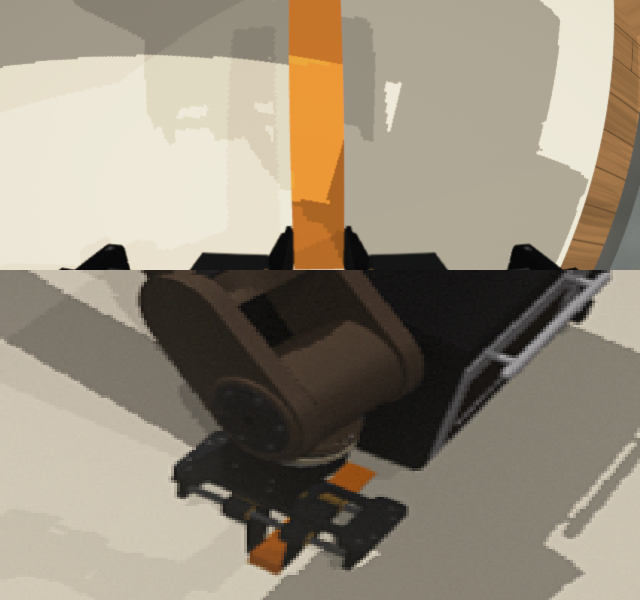

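The wrist view shows the wedge held straight along the tool. Next: align with the foot line (foot at about (654,294), insertion heading 100°), lower onto the counter, then slide in.

move_arm --commands '[[[0.6,0,-1],[0,0,-0.5],0],[[0,0,-2],[0,0,0],0],[[0,0,-1.2],[0,0,0],0],[[0,0,-0.5],[0,0,0],0],[[0,0,-0.2],[0,0,0],0],[[0,0,0],[0,0,0],0]]'

```text
t: 10.25
eef_pos: [697.0, 55.7, -10.0]
tcp_rot: [3.141, 0.0, 1.743]
ft_force: [-0.9, -0.3, -1.0]
opening: 0.314
grip_force: 30.0
```

Run:
```python
from h import *
t=read_camera('top');cv2.imwrite('pics/t5.png',t);s=state();print(s['eef_pos'],s['tcp_rot'],s['ft_force'])
m=cv2.inRange(cv2.cvtColor(t,cv2.COLOR_BGR2HSV),(8,150,80),(22,255,255));m[:,:180]=0;m[:,400:]=0;m[260:]=0
for k in cv2.findContours(m,0,1)[0]:
    if cv2.contourArea(k)>5:
        b=cv2.boxPoints(cv2.minAreaRect(k));print(np.round(b).tolist(),[np.round(cast('top',p,3)[:2]).tolist() for p in b])
```

```text
[697.21147829  55.7496071   -9.65014203] [3.14092939e+00 1.13033403e-04 1.74247286e+00] [ 0.13258181  0.15157517 -0.39670416]
[[240.0, 152.0], [252.0, 149.0], [254.0, 158.0], [241.0, 160.0]] [[680.0, 219.0], [688.0, 180.0], [659.0, 174.0], [652.0, 214.0]]
[[391.0, 1.0], [396.0, -3.0], [402.0, 4.0], [397.0, 8.0]] [[1176.0, -279.0], [1188.0, -295.0], [1165.0, -312.0], [1152.0, -296.0]]
[[387.0, 11.0], [387.0, 0.0], [393.0, 0.0], [393.0, 11.0]] [[1143.0, -264.0], [1180.0, -264.0], [1180.0, -284.0], [1143.0, -283.0]]
[[180.0, 0.0], [399.0, 0.0], [399.0, 63.0], [180.0, 63.0]] [[1184.0, 418.0], [1180.0, -304.0], [968.0, -300.0], [972.0, 415.0]]
```

move_arm --commands '[[[0,0,-0.1],[0,0,0],0],[[-0.17,0.98,0],[0,0,0],0],[[-0.17,0.98,0],[0,0,0],0],[[-0.17,0.98,0],[0,0,0],0],[[-0.17,0.98,0],[0,0,0],0],[[-0.17,0.98,0],[0,0,0],0],[[0,0,0],[0,0,0],0],[[0,0,0],[0,0,0],0]]'

```text
t: 11.1
eef_pos: [688.4, 105.1, -11.0]
tcp_rot: [3.141, -0.0, 1.743]
ft_force: [-0.5, 0.8, 0.4]
opening: 0.31
grip_force: 30.0
```

move_arm --commands '[[[-0.035,0.197,0],[0,0,0],0],[[-0.035,0.197,0],[0,0,0],0],[[-0.035,0.197,0],[0,0,0],0],[[-0.035,0.197,0],[0,0,0],0],[[-0.035,0.197,0],[0,0,0],0]]'

```text
t: 11.6
eef_pos: [686.7, 114.6, -11.0]
tcp_rot: [3.141, 0.0, 1.742]
ft_force: [-0.7, -1.7, 1.4]
opening: 0.313
grip_force: 30.0
```

move_arm --commands '[[[-0.035,0.197,0],[0,0,0],0],[[-0.035,0.197,0],[0,0,0],0],[[-0.035,0.197,0],[0,0,0],0],[[-0.035,0.197,0],[0,0,0],0],[[-0.035,0.197,0],[0,0,0],0]]'

```text
t: 12.1
eef_pos: [685.0, 124.6, -11.0]
tcp_rot: [3.141, 0.0, 1.742]
ft_force: [-0.7, -1.3, 2.4]
opening: 0.308
grip_force: 30.0
```

move_arm --commands '[[[-0.035,0.197,0],[0,0,0],0],[[-0.035,0.197,0],[0,0,0],0],[[-0.035,0.197,0],[0,0,0],0]]'

```text
t: 12.4
eef_pos: [683.9, 130.5, -11.0]
tcp_rot: [3.141, 0.0, 1.742]
ft_force: [-0.5, -1.9, 1.4]
opening: 0.311
grip_force: 30.0
```

move_arm --commands '[[[-0.035,0.197,0],[0,0,0],0],[[-0.035,0.197,0],[0,0,0],0],[[-0.035,0.197,0],[0,0,0],0]]'

```text
t: 12.7
eef_pos: [682.9, 136.4, -11.0]
tcp_rot: [3.141, 0.0, 1.742]
ft_force: [0.6, -1.9, 2.6]
opening: 0.312
grip_force: 30.0
```

move_arm --commands '[[[-0.035,0.197,0],[0,0,0],0],[[-0.035,0.197,0],[0,0,0],0],[[-0.035,0.197,0],[0,0,0],0]]'

```text
t: 13.0
eef_pos: [681.8, 142.3, -11.0]
tcp_rot: [3.141, 0.0, 1.742]
ft_force: [0.2, -2.5, 3.5]
opening: 0.31
grip_force: 30.0
```

move_arm --commands '[[[-0.035,0.197,0],[0,0,0],0],[[-0.035,0.197,0],[0,0,0],0],[[-0.035,0.197,0],[0,0,0],0]]'

```text
t: 13.3
eef_pos: [680.8, 148.2, -11.0]
tcp_rot: [3.141, 0.0, 1.742]
ft_force: [1.7, -2.4, 3.1]
opening: 0.308
grip_force: 30.0
```

move_arm --commands '[[[-0.035,0.197,0],[0,0,0],0],[[-0.035,0.197,0],[0,0,0],0],[[-0.035,0.197,0],[0,0,0],0]]'

```text
t: 13.6
eef_pos: [679.7, 154.1, -11.0]
tcp_rot: [3.141, 0.0, 1.742]
ft_force: [0.6, -3.3, 3.8]
opening: 0.307
grip_force: 30.0
```

The force is creeping up from slight contact with the counter. I'll release here so the wedge lies flat, then go on pushing at the butt with the fingers shut and the tool tilted away from the oven.

move_arm --commands '[[[0,0,0],[0,0,0],0.6],[[0,0,0],[0,0,0],0.6],[[0,0,0],[0,0,0],0.6],[[0,0,0],[0,0,0],0.6],[[0,0,0],[0,0,0],0.6]]'

```text
t: 14.1
eef_pos: [679.6, 154.0, -11.2]
tcp_rot: [-3.141, -0.0, 1.742]
ft_force: [0.4, 0.4, -0.1]
opening: 0.592
grip_force: 0.0
```

move_arm --commands '[[[0,0,2],[0,0,0],0.6],[[0,0,2],[0,0,0],0.6],[[0.4,-2.5,0],[0,0,0],0],[[0.47,-2.42,0],[7.4,1.3,0],0],[[0,0,0],[7.4,1.3,0],0],[[0,0,0],[0,0,0],0],[[0,0,0],[0,0,0],0],[[0,0,0],[0,0,0],0],[[0,0,0],[0,0,0],0]]'

```text
t: 15.0
eef_pos: [688.1, 106.1, 29.1]
tcp_rot: [-3.141, -0.261, 1.744]
ft_force: [0.4, -0.0, -0.1]
opening: 0.069
grip_force: 0.0
```

Run:
```python
from h import *
s=state();print(s['eef_pos'],s['tcp_rot'],s['ft_force'],s['opening'])
for n in('top','scene'):
    t=read_camera(n);cv2.imwrite(f'pics/{n}6.png',t)
    m=cv2.inRange(cv2.cvtColor(t,cv2.COLOR_BGR2HSV),(8,150,60),(22,255,255));m[:80]=0
    if n=='top':m[:,:200]=0;m[:,300:]=0;m[240:]=0
    else: m[:,:330]=0;m[:,450:]=0;m[260:]=0
    for k in cv2.findContours(m,0,1)[0]:
        if cv2.contourArea(k)>5:
            b=cv2.boxPoints(cv2.minAreaRect(k));print(n,np.round(b).tolist(),[np.round(cast(n,p,15)[:2]).tolist() for p in b])
```

```text
[688.12037488 106.14488818  29.0775731 ] [-3.14104291 -0.26108686  1.74419227] [ 0.43564213 -0.02978839 -0.14356017] 0.06929592984084706
top [[223.0, 154.0], [261.0, 146.0], [263.0, 155.0], [225.0, 163.0]] [[671.0, 270.0], [694.0, 149.0], [665.0, 143.0], [641.0, 264.0]]
scene [[397.0, 186.0], [403.0, 176.0], [410.0, 181.0], [404.0, 190.0]] [[674.0, 157.0], [664.0, 196.0], [689.0, 198.0], [698.0, 159.0]]
scene [[405.0, 171.0], [415.0, 158.0], [423.0, 164.0], [413.0, 177.0]] [[655.0, 214.0], [643.0, 275.0], [675.0, 274.0], [687.0, 213.0]]
```

move_arm --commands '[[[0,0,-1.6],[0,0,0],0],[[0,0,-1.2],[0,0,0],0],[[0,0,-0.5],[0,0,0],0],[[0,0,-0.3],[0,0,0],0],[[-0.17,0.98,0],[0,0,0],0],[[-0.17,0.98,0],[0,0,0],0],[[-0.05,0.3,0],[0,0,0],0],[[0,0,0],[0,0,0],0]]'

```text
t: 15.9
eef_pos: [684.5, 128.3, -6.6]
tcp_rot: [3.141, -0.262, 1.744]
ft_force: [-0.1, -0.4, 0.7]
opening: 0.007
grip_force: 0.0
```

move_arm --commands '[[[-0.035,0.197,0],[0,0,0],0],[[-0.035,0.197,0],[0,0,0],0],[[-0.035,0.197,0],[0,0,0],0]]'

```text
t: 16.2
eef_pos: [683.5, 133.3, -7.0]
tcp_rot: [-3.141, -0.262, 1.742]
ft_force: [-0.3, -0.4, -1.0]
opening: 0.004
grip_force: 0.0
```

move_arm --commands '[[[-0.035,0.197,0],[0,0,0],0],[[-0.035,0.197,0],[0,0,0],0],[[-0.035,0.197,0],[0,0,0],0]]'

```text
t: 16.5
eef_pos: [682.8, 138.9, -6.8]
tcp_rot: [3.141, -0.262, 1.742]
ft_force: [0.2, -4.6, 3.3]
opening: 0.007
grip_force: 2.2
```

move_arm --commands '[[[-0.035,0.197,0],[0,0,0],0],[[-0.035,0.197,0],[0,0,0],0],[[-0.035,0.197,0],[0,0,0],0]]'

```text
t: 16.8
eef_pos: [682.4, 144.1, -6.2]
tcp_rot: [3.14, -0.261, 1.742]
ft_force: [1.6, -10.1, 7.5]
opening: 0.004
grip_force: 4.9
```

move_arm --commands '[[[0,0,0.05],[0,0,0],0],[[0,0,0],[0,0,0],0]]'

```text
t: 17.0
eef_pos: [682.2, 144.8, -5.9]
tcp_rot: [3.14, -0.262, 1.742]
ft_force: [3.0, -4.7, 5.4]
opening: 0.003
grip_force: 3.2
```

The upward force suggests that the tip is catching the butt's top edge. I'll back off and lower until just above the counter.

move_arm --commands '[[[0.17,-0.98,0],[0,0,0],0],[[0.1,-0.6,0],[0,0,0],0],[[0,0,-0.3],[0,0,0],0],[[0,0,-0.2],[0,0,0],0],[[0,0,0],[0,0,0],0]]'

```text
t: 17.5
eef_pos: [683.6, 129.5, -12.3]
tcp_rot: [-3.14, -0.263, 1.742]
ft_force: [-0.2, -0.3, 0.2]
opening: 0.007
grip_force: 0.0
```

Run:
```python
from h import *
s=state();print(s['eef_pos'],s['ft_force'])
w=read_camera('wrist')[130:290,220:420];t=read_camera('top');sc=read_camera('scene')
cv2.imwrite('pics/top7.png',t);cv2.imwrite('pics/scene7.png',sc)
m=cv2.inRange(cv2.cvtColor(t,cv2.COLOR_BGR2HSV),(8,150,60),(22,255,255));m[:80]=0;m[:,:200]=0;m[:,300:]=0;m[240:]=0
for k in cv2.findContours(m,0,1)[0]:
    if cv2.contourArea(k)>5:
        b=cv2.boxPoints(cv2.minAreaRect(k));print(np.round(b).tolist(),[np.round(cast('top',p,15)[:2]).tolist() for p in b])
f=lambda x,a:cv2.resize(np.clip(x*a,0,255).astype('uint8'),(400,296),interpolation=0)
cv2.imwrite('pics/v7.png',np.vstack([np.hstack([f(w,1.3),f(t[120:190,190:285],1.5)]),np.hstack([f(sc[130:215,360:475],1.6),f(cv2.imread('pics/scene6.png')[130:215,360:475],1.6)])]))
```

```text
[683.56819133 129.51416025 -12.25172256] [-0.18272695 -0.26477011  0.16760917]
[[223.0, 154.0], [254.0, 148.0], [256.0, 157.0], [225.0, 163.0]] [[671.0, 270.0], [690.0, 171.0], [660.0, 165.0], [641.0, 264.0]]
```

View pics/v7.png

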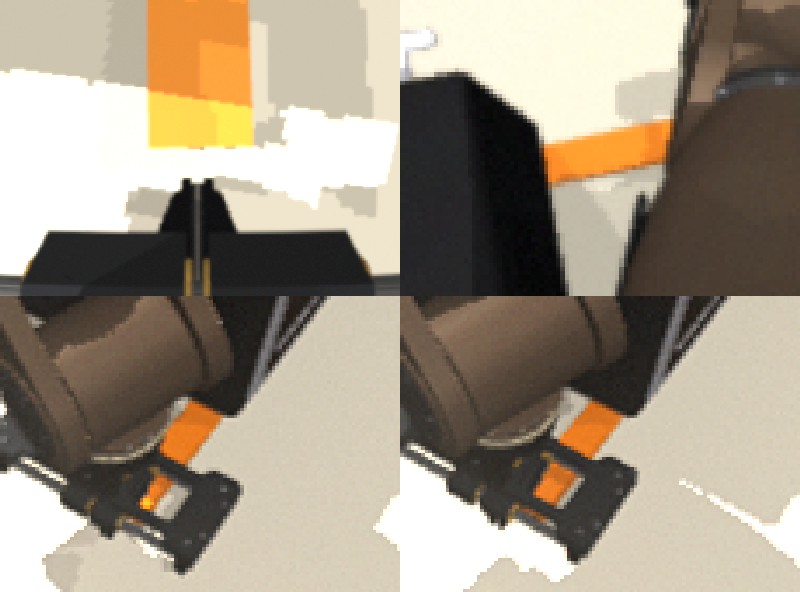

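The wrist view shows the wedge butt square and centred ahead of the shut fingers, at about row 209 with the tips at about row 227. In the other views the wedge lies straight under the oven's wall. I'll compute the gap and the tip height from these.

Run:
```python
from h import *
from scipy.spatial.transform import Rotation as Ro
s=state();c=camera_info('wrist');p=np.array(s['eef_pos']);R=Ro.from_euler('xyz',s['tcp_rot']).as_matrix()
print('butt z19',fish(c,(319.5,209.5),19),'z0',fish(c,(319.5,209.5),0))
o=np.array(c['cam_to_world'])[:3,3];g=fish(c,(319.5,227.3),0);d=g-o
ot=R.T@(o-p);dt=R.T@d
print('cam in tool',ot)
for fx in(0,4,7,10):print('front x',fx,'tool z',(ot+dt*(fx-ot[0])/dt[0])[2],'world',R@(ot+dt*(fx-ot[0])/dt[0])+p)
for n in('top','scene'):
    a=cv2.imread(f'pics/{n}0.png').astype(int);b=cv2.imread(f'pics/{n}7.png').astype(int)
    r=(slice(130,180),slice(75,110)) if n=='top' else (slice(20,140),slice(440,510))
    print(n,'oven diff',np.abs(a[r]-b[r]).mean())
```

```text
butt z19 [683.12116484 143.9554242   19.        ] z0 [683.39884372 142.68194607   0.        ]
cam in tool [  79.42730756    0.99392515 -193.81546289]
front x 0 tool z 0.37976951549367755 world [685.64464251 129.97456465 -12.02231531]
front x 4 tool z -9.400002121099561 world [685.38719217 131.27652968  -1.53975739]
front x 7 tool z -16.734830848544505 world [685.19410443 132.25300346   6.32216105]
front x 10 tool z -24.06965957598942 world [685.00101668 133.22947724  14.18407949]
top oven diff 19.57104761904762
scene oven diff 5.4430555555555555
```

move_arm --commands '[[[0,0,-0.15],[0,0,0],0],[[-0.07,0.4,0],[0,0,0],0],[[-0.05,0.3,0],[0,0,0],0],[[0,0,0],[0,0,0],0]]'

```text
t: 18.05
eef_pos: [682.7, 136.9, -13.0]
tcp_rot: [-3.141, -0.262, 1.743]
ft_force: [0.0, 1.2, -0.8]
opening: -0.001
grip_force: 0.0
```

move_arm --commands '[[[-0.035,0.197,0],[0,0,0],0],[[-0.035,0.197,0],[0,0,0],0],[[-0.018,0.098,0],[0,0,0],0]]'

```text
t: 18.35
eef_pos: [682.3, 140.8, -13.0]
tcp_rot: [3.141, -0.261, 1.743]
ft_force: [1.5, -6.1, 0.5]
opening: 0.005
grip_force: 3.1
```

move_arm --commands '[[[-0.018,0.098,0],[0,0,0],0],[[-0.018,0.098,0],[0,0,0],0],[[-0.018,0.098,0],[0,0,0],0]]'

```text
t: 18.65
eef_pos: [682.1, 143.0, -13.0]
tcp_rot: [3.141, -0.261, 1.742]
ft_force: [1.4, -7.7, 1.5]
opening: 0.001
grip_force: 4.3
```

move_arm --commands '[[[-0.018,0.098,0],[0,0,0],0],[[-0.018,0.098,0],[0,0,0],0],[[-0.018,0.098,0],[0,0,0],0]]'

```text
t: 18.95
eef_pos: [681.7, 145.4, -13.0]
tcp_rot: [3.141, -0.26, 1.742]
ft_force: [2.5, -9.5, -0.1]
opening: 0.003
grip_force: 5.5
```

The push is now about 9.8 N along the wedge with no vertical component, so roughly 7.5 N on the foot. I'll stop here and back away.

move_arm --commands '[[[0,0,0],[0,0,0],0]]'

```text
t: 19.05
eef_pos: [681.7, 145.6, -13.0]
tcp_rot: [3.141, -0.26, 1.742]
ft_force: [1.4, -9.7, 0.4]
opening: 0.006
grip_force: 4.6
```

move_arm --commands '[[[0.035,-0.2,0],[0,0,0],0],[[0.17,-1,0],[0,0,0],0],[[0.35,-2,0],[0,0,0],0],[[0.35,-2,2],[0,0,0],0],[[0,-2,4],[0,0,0],0],[[0,0,0],[0,0,0],0]]'

```text
t: 19.65
eef_pos: [692.7, 71.2, 51.7]
tcp_rot: [3.135, -0.26, 1.741]
ft_force: [0.6, 0.9, -0.5]
opening: 0.005
grip_force: 0.0
```

Run:
```python
from h import *
s=state();print(s['t'],s['eef_pos'],s['ft_force'])
def orng(n,z):
    t=read_camera(n);cv2.imwrite(f'pics/{n}9.png',t)
    m=cv2.inRange(cv2.cvtColor(t,cv2.COLOR_BGR2HSV),(8,150,60),(22,255,255));m[:80]=0
    if n=='top':m[:,:200]=0;m[:,300:]=0;m[240:]=0
    else: m[:,:330]=0;m[:,450:]=0;m[260:]=0
    for k in cv2.findContours(m,0,1)[0]:
        if cv2.contourArea(k)>5:
            b=cv2.boxPoints(cv2.minAreaRect(k));print(n,np.round(b).tolist(),[np.round(cast(n,p,z)[:2]).tolist() for p in b])
orng('top',15);orng('scene',15)
# oven silhouette vs start (dark mask edges)
for n,rows,cols in(('top',[165,180,200,220],slice(60,150)),('top',[170,190,210,225],slice(215,260))):
    for f in(0,9):
        g=cv2.imread(f'pics/{n}{f}.png').max(2);print(f,[(lambda r:(np.argmax(r<45) if cols.start<100 else len(r)-1-np.argmax((r<45)[::-1])))(g[r,cols])+cols.start for r in rows])
a,b=[cv2.imread(f'pics/top{f}.png',0)[85:290,62:250].astype(np.float32) for f in(0,9)]
print(cv2.phaseCorrelate((a<40).astype(np.float32),(b<40).astype(np.float32)))
```

```text
19.65 [692.72733113  71.20498671  51.6683372 ] [ 0.59429877  0.85185367 -0.48206761]
top [[223.0, 154.0], [260.0, 146.0], [262.0, 155.0], [224.0, 163.0]] [[672.0, 271.0], [695.0, 152.0], [665.0, 146.0], [641.0, 265.0]]
scene [[391.0, 188.0], [396.0, 180.0], [405.0, 185.0], [400.0, 193.0]] [[668.0, 139.0], [658.0, 172.0], [689.0, 176.0], [698.0, 143.0]]
scene [[401.0, 176.0], [415.0, 158.0], [424.0, 164.0], [409.0, 182.0]] [[659.0, 194.0], [644.0, 275.0], [676.0, 273.0], [690.0, 192.0]]
0 [np.int64(76), np.int64(79), np.int64(81), np.int64(84)]
9 [np.int64(76), np.int64(78), np.int64(81), np.int64(84)]
0 [np.int64(225), np.int64(229), np.int64(232), np.int64(235)]
9 [np.int64(225), np.int64(229), np.int64(257), np.int64(239)]
((0.09903075288042373, 0.1998511500389668), 0.46164994328110304)
```

```bash
python3 -c "
from cell import env
print(env.job_done())"
```

```text
the job is handed in; nothing more can be done
None
```

The wedge is in under the short foot and was pushed to about 9.8 N (roughly 7.5 N on the foot). The oven had not visibly moved in the camera images, the robot is clear, and I handed the job in with no verdict returned.

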